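# Shut and lock the test valve for a leak test

## Task

Shut in the test pressure for the leak test and lock the valve: with the fingertips, push the valve lever round until the slot across its disc lines up with the steel locking bar, taking care not to swing it on past that towards vent. Then push the bar by its upright tab along its rail, through the slot into the saddle beyond, fully home, so that the tab meets the bridge over the rail. Only push: nothing is gripped or lifted, and the loose fittings and the key round the valve stay where they are.

Things in the scene. Friction and masses are not known exactly. Their poses are not given: they have to be found in the camera images.
- valve_unit: Fixed valve unit on a dark steel plate 295 x 88 x 10 mm on the worktop; place and yaw vary. Origin on the worktop under the valve stem; z up; x is the way the locking bar is pushed; y the side where the lever stands when shut. Dial gauge on its -y side (47 mm high, to y = -111 mm), pipe union on its +y side (46 mm high, to y = 67 mm).
- disc_centre (a point): Point on the disc's axis at its top face, 74 mm above the worktop, fixed to the valve unit, with the unit's axes. The disc is steel, 76 mm across, with an open slot 16 mm wide and 12 mm deep right across its top. The bar's tapered nose finds the slot only within about 0.2 rad of lined up, else it is blocked.
- lock_disc (a joint): Angle of the slotted disc with its lever about the upright stem, rad. 0 = shut: slot in line with the bar, lever along the unit's +y. Positive = clockwise seen from above, lever towards the unit's +x, valve open, stop at 1.5. Negative = past shut, to vent, stop at -0.6. Stays where it is left; 1 to 3 N at the knob turns it.
- lever_knob (a point): Middle of the upright round black knob at the end of the lever, 78 mm from the disc's axis: at angle q it stands at x = 78 sin q, y = 78 cos q mm of the valve unit. Knob 22 mm in diameter (narrower at its foot), from 82 to 121 mm above the worktop, this point at 104 mm. The flat lever below it is 16 mm wide, its top at 82 mm.
- lock_bar: Loose steel locking bar, 12 mm wide, 10 mm high, 142 mm long, lying in the rail and under the bridge. Origin at its underside (62 mm above the worktop) below the tab; its x points to the tapered nose, along the unit's x. Its nose starts 8 to 24 mm short of the disc. Slides with under 3 N. Home is 108 to 124 mm from its start.
- bar_tab (a point): Middle of the upright steel tab near the tail of the bar, the part to push: 8 mm thick along the bar, 24 mm wide, from 72.5 to 106 mm above the worktop, this point at 89 mm. The bar sticks out 2 mm behind it, below 72 mm.
- bar_nose (a point): Tip of the tapered nose of the bar, 136 mm ahead of the tab's middle.
- tab_home (a point): Fixed to the valve unit: where bar_tab is when the bar is fully home and its tab touches the bridge (a hard stop). The bridge is a steel block over the rail, 20 mm long, 40 mm wide, top 86 mm above the worktop (screws to 90 mm), from 4 to 24 mm ahead of this point.
- rail_tail (a point): Open tail end of the dark steel U rail in which the bar slides, fixed to the valve unit, 205 mm behind the disc's axis, at the height of the rail's floor, 62 mm above the worktop. Side walls to 71 mm, channel 14.4 mm wide, 24 mm over all, running from here to 44 mm short of the disc's axis.
- saddle (a point): Middle of the open-topped steel saddle that takes the nose of the bar beyond the disc, fixed to the valve unit, 59 mm ahead of the disc's axis; 26 mm long, 24 mm wide, top 71 mm above the worktop, this point 60 mm above it.
- cap_nut: Loose ribbed brass cap nut, 30 mm across, 22 mm high; a bystander near the valve unit, to be left alone. Origin at the middle of its underside.
- bush: Loose brass reducing bush, 36 mm across, 23 mm high; a bystander near the valve unit, to be left alone. Origin at the middle of its underside.
- union: Loose steel pipe union with a hexagon, 31 mm across, 41 mm high; a bystander near the valve unit, to be left alone. Origin at the middle of its underside.
- sleeve: Loose turned steel sleeve, 36 mm across, 49 mm high; a bystander near the valve unit, to be left alone. Origin at the middle of its underside.
- hex_key: Loose bent hex key, 124 x 44 x 9 mm, lying flat; a bystander near the valve unit, to be left alone. Origin at the middle of its underside.

How it is judged:
On the way, in this order (a step that is already met when the one before it is completed fails the run):
1. the disc is turned so that its slot faces the bar, while the bar is still short of the disc (value of joint lock_disc between -0.28 and 0.28 rad and x of bar_nose in the frame of valve_unit below -0.034 m), for 0.1 s.
2. the bar is through the slot and fully home (x of lock_bar in the frame of valve_unit above -0.079 m), for 0.1 s.
At the end, for the whole second after the job is handed in: The bar lies level in its rail, passed through the disc's slot into the saddle, its tab within 5 mm of the bridge, at rest; the disc within 0.2 rad of shut; no bystander moved more than 25 mm (x of lock_bar in the frame of valve_unit above -0.079 m and y of lock_bar in the frame of valve_unit between -0.005 and 0.005 m and z of lock_bar in the frame of valve_unit between 0.056 and 0.068 m and angle between the x axis of lock_bar and the x axis of valve_unit, either way round below 0.1 rad and value of joint lock_disc between -0.2 and 0.2 rad and linear speed of lock_bar below 0.01 m/s and distance of each of cap_nut, bush, union, sleeve, hex_key from where it was at the start of the episode below 0.025 m); the robot touches nothing.
It fails at once if the disc was swung more than 0.35 rad past shut, to vent (value of joint lock_disc below -0.35 rad).
It fails at once if the bar was lifted (more than 10 mm off its rail) or tipped (z of lock_bar in the frame of valve_unit above 0.072 m or not (angle between lock_bar's own z axis and vertical below 0.25 rad)).
It fails at once if the bar was drawn back out of its rail (x of lock_bar in the frame of valve_unit below -0.225 m).
It fails at once if a bystander was lifted or carried off (20 mm up or 30 mm away) (height (world z) of any of cap_nut, bush, union, sleeve, hex_key above 0.02 m or distance of any of cap_nut, bush, union, sleeve, hex_key from where it was at the start of the episode above 0.03 m).
It also fails if it takes over 48 s, if anything falls off the work surface, if the arm or the gripper's body presses on something with over 40 N, if the wrist force passes 120 N, or if a joint passes its speed limit or range.

## Robot

A 6-joint arm with a two-finger parallel gripper is mounted at the origin on the work surface; the furniture and walls round the work are solid. World frame = base frame: x ahead of the robot, y to its left, z up, the work surface at z = 0. Lengths are in m, angles in rad, forces in N, time in s.
With the tool pointing down it reaches from about 0.425 to 0.95 m from the base axis. Payload 3.5 kg.
Tool frame: the origin (TCP) lies between the finger pads; the fingertips stand 19 mm ahead of it and the grasp point (between the pads) is the TCP (ctrl.nose_length is the distance from the TCP to the fingertips, in m); z points along the fingers, y is the line along which they close (so a half turn about z gives the same grasp; the last joint's range is limited). The gripper opens to 85 mm and grips with 20 to 120 N. Pads are 22 mm wide; open, the fingers measure 114 mm over their backs; the gripper's body (76 mm by 85 mm) begins 54 mm behind the grasp point. The pads swing forward as they close: fully open they stand 13 mm farther back than shut.
Start: joints at [1.005, 0.286, 1.577, -0, 1.279, -0.15], TCP at [0.273, 0.617, 0.25] pointing down, gripper open.
Joint ranges: [-2.77, 2.77], [-0.9, 2.22], [0.21, 2.48], [-1.53, 4.67], [0.24, 2.81], [-2.84, 2.84]. Speed limits (rad/s): [2.79, 2.79, 3.14, 3.14, 3.14, 3.14].

## Interface

Orientations are given as a unit quaternion [x, y, z, w].
In Python, from plant import ctrl gives the robot as it stands.
- The arm moves only by the tool apply_moves, never from a script. Its argument "series" is a list of rows, each a list of 6 numbers: the shift along the world's x, y, z scaled (see below), then the turn, a rotation vector about the world's x, y, z scaled (see below). A call has 1 to 20 rows; each row is the pose to reach, as a shift and turn from the pose commanded when the call began; what a row does not reach only later rows make up. The controller multiplies each number of a shift by 0.8 m and each number of a turn by 45 degrees. A row lasts 1/8 s, in which the tool goes at most 62.5 mm and 10.7 degrees, less where a joint would pass 70% of its speed; a pose out of reach is approached as far as the arm can. A call with a number of a shift or a turn outside -1 to 1 is refused whole. A call with a gripper value outside its range is refused whole. "jaw" is the opening, from 0 (shut) to 1 (fully open), set as the call begins (left out, the last holds). The fingers move at their own pace and stop on an object; "squeeze" is the grip in N (left out, the last holds). Time passes only in rows, so rows that repeat a pose let the fingers close. It gives the time, the measured TCP pose, the force, the opening and the grip force at its end, in the units of the state.
- ctrl.get_state(): the state, without advancing time (a new reading comes with each control period).
- ctrl.read_camera(name): name is "side" or "top"; returns the picture (480x640x3 uint8, red, green, blue); there is no depth.
- ctrl.get_calibration(name): a dict with "fx", "fy", "cx", "cy" (pixels), "dist_coeffs" ([k1, k2, p1, p2, k3] as OpenCV has them; the pictures are not rectified), "xyz" and "orientation" of the camera in the world. Camera axes: x right, y up, looking along -z (the intrinsics and any distortion apply to the point x, -y, -z); pixel columns grow to the right and rows downward; lengths in m; the calibration is good to about 2 mm. A picture is of the moment at which its call begins. get_calibration takes no time and is no camera call.
- ctrl.sign_off(): hands the job in; it is judged then, once.
Trained networks look in the newest picture that a camera, given by its name, has taken for a name from the list of things; names that differ only in an ending like _2 or _b are one class to them, and where a whole thing is asked for, a point or a joint stands for the part that bears it (a point fixed in the world has none). Each returns a list of dicts, best first, with "p" (0 to 1); they miss things now and then, are a little off and sometimes report something else, mostly with a low value. They report only what shows in the picture. A call takes as long as a camera call.
- ctrl.boxes_of(thing, camera): "xy" ([column, row] as shares, 0 to 1, of the picture: columns of its width, rows of its height, amid what is visible of it).
- ctrl.silhouettes(thing, camera): "pixels" (480x640 bool, what is visible of it) and "xy" ([column, row] as shares, 0 to 1, of the picture: columns of its width, rows of its height, amid what is visible of it).
The state is a dict: "time": time; "qpos": joint angles; "dq": joint speeds; "joint_efforts": joint torques, N m; "eef_pos": TCP position; "tcp_rot": TCP orientation; "contact_force": force on the tool from outside, world axes, zero at the start; "wrist_torque": the same for the moment, N m; "opening": opening from 0.0 (shut) to 1.0 (fully open); "finger_force": force on a finger pad.
Only numpy, scipy, OpenCV 4.12 (cv2) and the standard library are available. Lean on these libraries where they do the work, as an engineer would, in place of code of your own. Each camera call takes 0.05 s, during which the arm holds its last target. There are 200 camera calls.

## Working session

There is one attempt and no reset: what is moved stays moved. The work goes in short steps, Python scripts to look and compute and a tool call to move; the robot and the scene stay as the last step left them, time stands still between calls to the robot, and variables do not carry over. Pictures are saved under pics/ and viewed, at most 10 in all, crops included, and the job is handed in when it is done.

Besides the shell and the picture viewer there is one more tool, called after "Emit:" in YAML: its name, and indented under it one key for each argument. apply_moves: Moves the arm, as the interface text tells. Shifts and turns lie within -1 to 1; 1 stands for 0.8 m of shift or 45 degrees of turn. Its arguments: {"type":"object","properties":{"series":{"type":"array"},"jaw":{"type":"number"},"squeeze":{"type":"number"}},"required":["series"]}

```bash
mkdir -p pics
cat > h.py <<'E'
import numpy as np, cv2
from scipy.spatial.transform import Rotation as R
from plant import ctrl
def cal(n):
    c=ctrl.get_calibration(n); K=np.array([[c['fx'],0,c['cx']],[0,c['fy'],c['cy']],[0,0,1.]])
    M=R.from_quat(c['orientation']).as_matrix()@np.diag([1,-1,-1]); return K,np.array(c['dist_coeffs'],float),np.array(c['xyz']),M
def at_z(n,uv,z):
    K,d,o,M=cal(n); p=cv2.undistortPoints(np.array([[uv]],float),K,d)[0,0]
    r=M@np.array([p[0],p[1],1]); return o+r*(z-o[2])/r[2]
def proj(n,P):
    K,d,o,M=cal(n); P=(np.atleast_2d(P)-o)@M
    return cv2.projectPoints(P,np.zeros(3),np.zeros(3),K,d)[0][:,0]
def save(n,f):
    im=ctrl.read_camera(n); cv2.imwrite('pics/'+f,im[:,:,::-1]); return im
E
python3 - <<'E'
from h import *
for n in('top','side'):
    save(n,n+'0.png'); print(n,cal(n)[2])
    for t in('disc_centre','lever_knob','bar_tab','bar_nose','rail_tail','saddle','tab_home','cap_nut','bush','union','sleeve','hex_key'):
        try:
            for b in ctrl.boxes_of(t,n)[:2]: print(t,np.round(np.array(b['xy'])*[640,480],1),round(b['p'],2))
        except Exception as e: print(t,e)
print(ctrl.get_state()['time'],ctrl.nose_length)
E
```

```text
top [ 0.32735611 -0.00232563  0.97024533]
disc_centre [371.1 235.1] 0.88
lever_knob [402.  232.1] 0.8
lever_knob [309.7 215.2] 0.7
bar_tab [304.5 211.2] 0.57
bar_nose [306.3 213.4] 0.73
bar_nose [371.3 237. ] 0.36
rail_tail [307.2 211.8] 0.5
saddle [374.1 237. ] 0.66
tab_home [372.4 236.6] 0.64
cap_nut [346. 283.] 0.81
bush [311.8 276.7] 0.75
union [287.2 274.4] 0.67
union [373.1 235.4] 0.58
sleeve [334.6 173.5] 0.55
hex_key [407.2 342.5] 0.59
side [0.49342384 0.75878153 0.42237152]
disc_centre [319.5 270.1] 0.71
lever_knob [334.4 230.1] 0.81
lever_knob [320.8 268.9] 0.53
bar_tab [291.8 265.4] 0.86
bar_nose [260.6 280.2] 0.61
rail_tail [321.9 273.7] 0.78
saddle [318.3 270.4] 0.66
tab_home [318.6 268.6] 0.79
cap_nut [362.5 282.6] 0.52
union [354.4 303.2] 0.54
sleeve [258.6 279.5] 0.69
hex_key [413.  261.8] 0.65
1.3 0.019
```

View pics/top0.png

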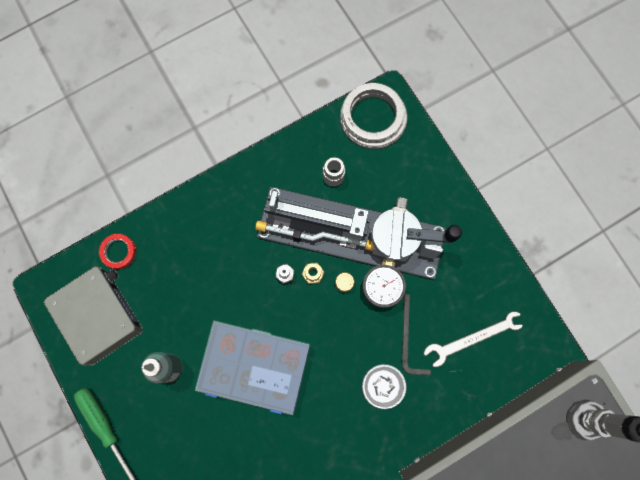

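View pics/side0.png

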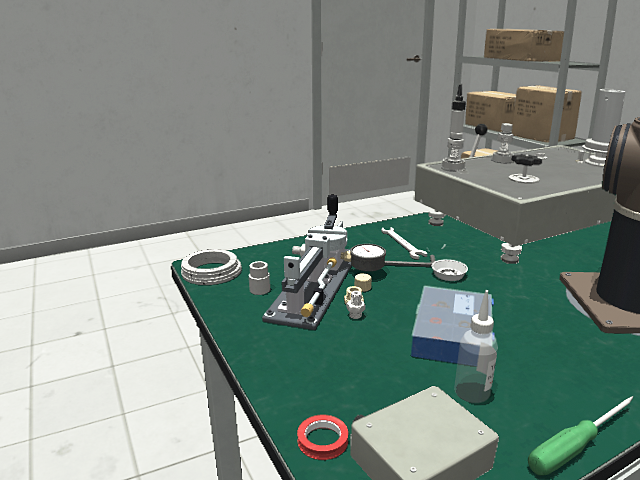

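The top view shows the unit with its tail at (270,197), bridge (359,220), disc (397,233), gauge (383,287) and knob (453,232), so the lever stands open towards +x. The side view agrees: knob (333,205), tab (291,268).

Run:
```python
import cv2
a=cv2.imread('pics/top0.png')[150:310,240:480]
b=cv2.imread('pics/side0.png')[180:340,240:400]
cv2.imwrite('pics/c1.png',cv2.resize(a,(780,520),interpolation=cv2.INTER_CUBIC))
cv2.imwrite('pics/c2.png',cv2.resize(b,(600,600),interpolation=cv2.INTER_CUBIC))
from h import *
for n,uv,z in[('disc',(397,233),.074),('knob',(453,232),.121),('gauge',(383,287),.047),('bridge',(359,220),.086),('tail',(272,197),.07)]: print(n,at_z('top',uv,z).round(4))
```

```text
disc [ 0.5289 -0.1203  0.074 ]
knob [ 0.5194 -0.1945  0.121 ]
gauge [ 0.4509 -0.0999  0.047 ]
bridge [ 0.5464 -0.0627  0.086 ]
tail [0.5875 0.0685 0.07  ]
```

View pics/c1.png

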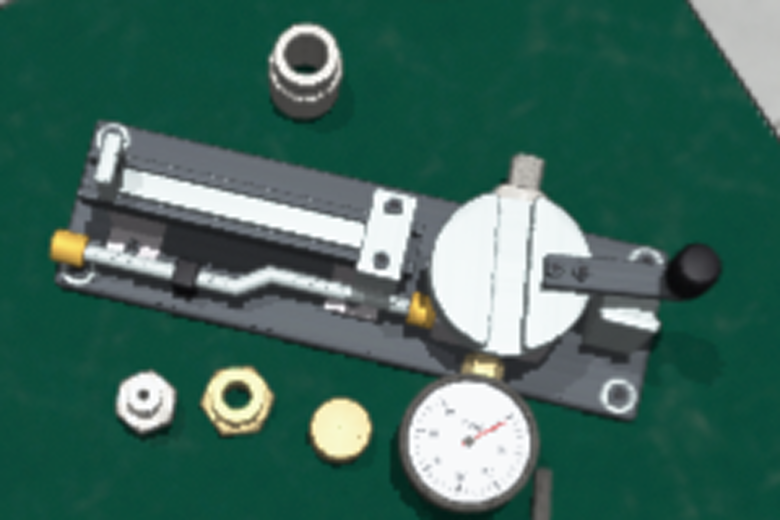

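View pics/c2.png

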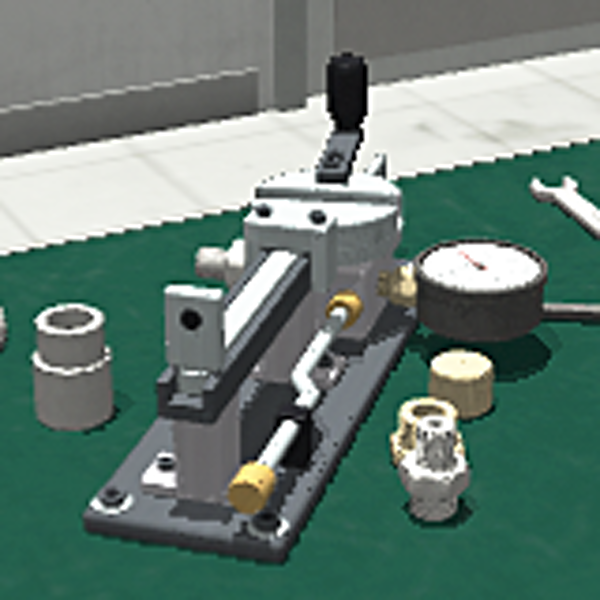

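```bash
cat > fit.py <<'E'
from h import *
from scipy.optimize import least_squares
T=lambda x,y:(240+x/3.25,150+y/3.25)
S=lambda x,y:(240+x/3.75,180+y/3.75)
def model(p):
    X,Y,a,q,s,b=p; k=(.078*np.sin(q),.078*np.cos(q))
    W=lambda x,y,z:[X+x*np.cos(a)-y*np.sin(a),Y+x*np.sin(a)+y*np.cos(a),z]
    top=[W(0,0,.074),W(b,0,.086),W(*k,.121),W(s,0,.106)]
    side=[W(*k,.121),W(s-.004,0,.106),W(b-.01,0,.086)]
    bl=[W(-.18,0,.072),W(-.09,0,.072)]
    return top,side,bl
ot=np.array([T(512,272),T(389,234),T(695,267),T(110,160)])
os=np.array([S(347,60),S(194,289),S(288,206)])
bp=np.array([T(130,184),T(360,232)])
def res(p):
    t,s,b=model(p); r1=proj('top',t)-ot; r2=proj('side',s)-os; r2[2]*=.7
    q=proj('top',b); d=q[1]-q[0]; n=np.array([-d[1],d[0]])/np.hypot(*d)
    return np.r_[r1.ravel(),r2.ravel(),2*(bp-q[0])@n]
r=least_squares(res,[.529,-.12,-1.27,1.4,-.195,-.061])
if __name__=='__main__':
    print(r.x.round(4),np.degrees(r.x[2]));print(r.fun.round(1))
    for n,P in zip(('disc','home','tab','saddle','knob'),[(0,0),(-.075,0),(r.x[4],0),(.059,0),(.078*np.sin(r.x[3]),.078*np.cos(r.x[3]))]):
        c,s=np.cos(r.x[2]),np.sin(r.x[2]);print(n,(r.x[0]+c*P[0]-s*P[1]).round(4),(r.x[1]+s*P[0]+c*P[1]).round(4))
    print('x',c,s)
E
python3 fit.py; python3 -c "
from h import *
s=ctrl.get_state();print(s['eef_pos'],R.from_quat(s['tcp_rot']).as_matrix().round(3),s['opening'])"
```

```text
[ 0.5304 -0.1197 -1.8004  1.4929 -0.1876 -0.0564] -103.15273822460178
[-1.  -1.6  0.7  0.1  0.8  0.3  0.   0.4 -0.2 -2.2 -1.5 -1.  -1.8  1.9
 -0.2 -1.7]
disc 0.5304 -0.1197
home 0.5475 -0.0467
tab 0.5731 0.0629
saddle 0.517 -0.1772
knob 0.5186 -0.1968
x -0.22754771298911733 -0.9737669322345169
[0.27260588 0.61749178 0.25032859] [[-0.915  0.404  0.   ]
 [ 0.404  0.915 -0.   ]
 [-0.    -0.    -1.   ]] 0.9991391449083831
```

Run:
```python
from fit import *
P=[at_z('top',T(*c),.01)[:2] for c in((97,122),(57,288),(637,420))]
f=lambda a,b:(np.degrees(np.arctan2(*(b-a)[::-1])).round(2),np.linalg.norm(b-a).round(4))
print(P,f(P[1],P[2]),f(P[0],P[1]))
Q=[at_z('top',T(*c),.072)[:2] for c in((130,184),(360,232))]; print('bar',Q,f(*Q))
D=at_z('top',T(512,272),.074)[:2];K=at_z('top',T(695,267),.121)[:2];print('disc',D,'knob',K,f(D,K))
B=at_z('top',T(389,234),.086)[:2];t=at_z('top',T(110,160),.106)[:2];print(f(B,D),f(t,D),f(t,B),f(Q[0],D))
# slot
s=[at_z('top',T(*c),.074)[:2] for c in((499,200),(490,350),(534,203),(525,348))];print('slot',f(s[0],s[1]),f(s[2],s[3]))
sd=[at_z('side',S(*c),z)[:2] for c,z in(((347,60),.121),((194,289),.106),((288,206),.086))];print('side knob tab bridge-tailface',sd)
```

```text
[array([0.62092536, 0.07695816]), array([0.53550917, 0.09587376]), array([ 0.46764189, -0.18859777])] (np.float64(-103.42), np.float64(0.2925)) (np.float64(167.51), np.float64(0.0875))
bar [array([0.57162698, 0.05605981]), array([ 0.54782462, -0.05113503])] (np.float64(-102.52), np.float64(0.1098))
disc [ 0.52787219 -0.121107  ] knob [ 0.51913795 -0.19574019] (np.float64(-96.67), np.float64(0.0751))
(np.float64(-105.09), np.float64(0.0595)) (np.float64(-103.97), np.float64(0.1897)) (np.float64(-103.45), np.float64(0.1302)) (np.float64(-103.87), np.float64(0.1825))
slot (np.float64(174.9), np.float64(0.0713)) (np.float64(174.57), np.float64(0.069))
side knob tab bridge-tailface [array([ 0.51779322, -0.1826296 ]), array([0.57138535, 0.07026635]), array([ 0.54192835, -0.06787536])]
```

Emit:
apply_moves:
  series:
    - [0.347,-0.459,-0.038,0,0,-0.4]
    - [0.347,-0.459,-0.038,0,0,-0.6]
    - [0.347,-0.459,-0.038,0,0,-0.8]
    - [0.347,-0.459,-0.038,0,0,-1]
    - [0.347,-0.459,-0.038,0,0,-1]
    - [0.347,-0.459,-0.038,0,0,-1]
    - [0.347,-0.459,-0.038,0,0,-1]
    - [0.284,-0.897,-0.038,0,0,-1]
    - [0.284,-0.897,-0.038,0,0,-1]
    - [0.284,-0.897,-0.038,0,0,-1]
    - [0.284,-0.897,-0.038,0,0,-1]
    - [0.284,-0.897,-0.038,0,0,-1]
    - [0.284,-0.897,-0.038,0,0,-1]
    - [0.284,-0.897,-0.038,0,0,-1]
    - [0.284,-0.897,-0.038,0,0,-1]
  jaw: 0

```text
time: 3.18
eef_pos: [0.4998, -0.1, 0.22]
tcp_rot: [0.565, 0.825, 0.0, -0.0]
contact_force: [-0.5, -0.7, -0.8]
opening: -0.003
finger_force: 0.0
```

```bash
cat > arc.py <<'E'
from h import *
D=np.array([.5295,-.1200]); A=np.radians(-103.1)
ux=np.array([np.cos(A),np.sin(A)]); uy=np.array([-ux[1],ux[0]])
W=lambda p:D+p[0]*ux+p[1]*uy
s=ctrl.get_state(); P=np.array(s['eef_pos']); M=R.from_quat(s['tcp_rot']).as_matrix(); yaw=np.degrees(np.arctan2(M[1,0],M[0,0]))
def row(xy,z,yw): return np.r_[(xy-P[:2])/.8,(z-P[2])/.8,((yw-yaw+180)%360-180)/45].round(3)
def fin(q,off): # tool centre behind knob; tool x yaw
    k=.078*np.array([np.sin(q),np.cos(q)]); t=np.array([-np.cos(q),np.sin(q)])
    return W(k-t*off), 180-np.degrees(q)+np.degrees(A)+90
E
python3 - <<'E'
from arc import *
print(P,yaw,s['qpos'],s['time'])
xy,y=fin(1.45,.042); print('pre',row(xy,.2,y),row(xy,.111,y))
E
```

```text
[ 0.49975124 -0.1000008   0.21995133] 111.13080630931788 [-3.96985741e-01 -5.42710855e-02  2.00681229e+00  4.68572812e-04
  1.18920046e+00 -7.65962374e-01] 3.175
pre [-0.026 -0.116 -0.025 -0.607] [-0.026 -0.116 -0.136 -0.607]
```

Emit:
apply_moves:
  series:
    - [-0.026,-0.116,-0.025,0,0,-0.25]
    - [-0.026,-0.116,-0.025,0,0,-0.5]
    - [-0.026,-0.116,-0.025,0,0,-0.607]
    - [-0.026,-0.116,-0.08,0,0,-0.607]
    - [-0.026,-0.116,-0.136,0,0,-0.607]
    - [-0.026,-0.116,-0.136,0,0,-0.607]

```text
time: 3.92
eef_pos: [0.4768, -0.1896, 0.1074]
tcp_rot: [0.743, 0.669, -0.001, -0.005]
contact_force: [-0.0, 0.1, 0.1]
opening: 0.004
finger_force: 0.0
```

Run:
```python
from arc import *
print(P,yaw,s['contact_force'],s['time'])
save('top','t1.png');im=save('side','s1.png')
a=cv2.imread('pics/top'[:5]+'t1.png')[150:310,340:500]; b=im[160:320,240:400,::-1]
cv2.imwrite('pics/c3.png',cv2.resize(np.hstack([a,b]),(800,400),interpolation=cv2.INTER_CUBIC))
for q in np.arange(1.5,.69,-.08):
    xy,y=fin(q,.0265); print(round(q,2),row(xy,.111,y))
```

```text
[ 0.4768335  -0.18958543  0.10738513] 84.00948632043527 [-0.03814318  0.14142349  0.11309656] 3.925
1.5 [ 0.018 -0.004  0.005 -0.068]
1.42 [ 0.025 -0.008  0.005  0.034]
1.34 [ 0.033 -0.011  0.005  0.136]
1.26 [ 0.041 -0.013  0.005  0.238]
1.18 [ 0.049 -0.015  0.005  0.34 ]
1.1 [ 0.057 -0.016  0.005  0.441]
1.02 [ 0.065 -0.016  0.005  0.543]
0.94 [ 0.074 -0.016  0.005  0.645]
0.86 [ 0.082 -0.015  0.005  0.747]
0.78 [ 0.09  -0.013  0.005  0.849]
0.7 [ 0.098 -0.011  0.005  0.951]
```

View pics/c3.png

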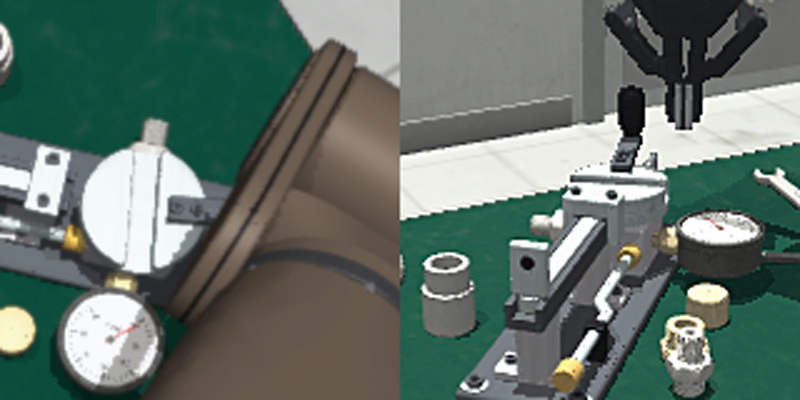

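Tips are beside the knob at mid-height, clear of the saddle and disc. Push through the first half of the arc.

Emit:
apply_moves:
  series:
    - [0.016,0,0,0,0,-0.06]
    - [0.023,-0.004,0,0,0,0.03]
    - [0.031,-0.007,0,0,0,0.13]
    - [0.039,-0.009,0,0,0,0.23]
    - [0.047,-0.011,0,0,0,0.34]
    - [0.055,-0.012,0,0,0,0.44]
    - [0.063,-0.012,0,0,0,0.54]
    - [0.072,-0.012,0,0,0,0.64]
    - [0.08,-0.011,0,0,0,0.75]
    - [0.088,-0.009,0,0,0,0.85]
    - [0.096,-0.007,0,0,0,0.95]
    - [0.096,-0.007,0,0,0,0.95]
    - [0.096,-0.007,0,0,0,0.95]

```text
time: 5.65
eef_pos: [0.5569, -0.1987, 0.113]
tcp_rot: [0.45, 0.893, 0.0, 0.002]
contact_force: [0.4, 0.0, 0.2]
opening: 0.001
finger_force: 0.0
```

Run:
```python
from arc import *
save('top','t2.png');im=save('side','s2.png')
s=ctrl.get_state();P[:]=s['eef_pos']
print(P,yaw,s['contact_force'],s['time'],fin(.7,.0265))
a=cv2.imread('pics/t2.png')[150:310,340:500]; b=im[160:320,240:400,::-1]
cv2.imwrite('pics/c4.png',cv2.resize(np.hstack([a,b]),(800,400),interpolation=cv2.INTER_CUBIC))
for q in np.arange(.7,-.11,-.08):
    xy,y=fin(q,.0265); print(round(q,2),row(xy,.111,y))
```

```text
[ 0.55631174 -0.19865866  0.11216929] 126.56994035394834 [ 0.42768567 -0.0564616  -0.55063806] 5.75 (array([ 0.55499483, -0.19833431]), np.float64(126.79295434084239))
0.7 [-0.002  0.    -0.001  0.005]
0.62 [ 0.006  0.003 -0.001  0.107]
0.54 [ 0.014  0.007 -0.001  0.209]
0.46 [ 0.021  0.011 -0.001  0.311]
0.38 [ 0.028  0.015 -0.001  0.412]
0.3 [ 0.034  0.021 -0.001  0.514]
0.22 [ 0.04   0.026 -0.001  0.616]
0.14 [ 0.045  0.032 -0.001  0.718]
0.06 [ 0.051  0.039 -0.001  0.82 ]
-0.02 [ 0.055  0.046 -0.001  0.922]
-0.1 [ 5.900e-02  5.300e-02 -1.000e-03  1.024e+00]
```

View pics/c4.png

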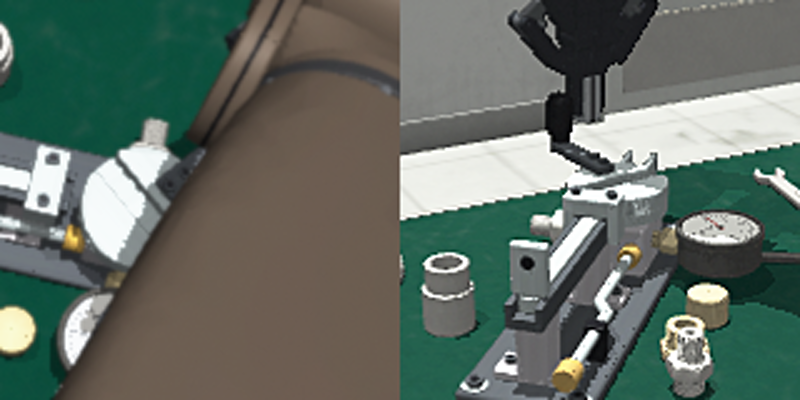

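The lever has followed (slot now runs diagonally at about (140,180) in the left crop). Continue, stopping slightly short of shut, then back off and look.

Emit:
apply_moves:
  series:
    - [0.006,0.003,-0.001,0,0,0.1]
    - [0.014,0.007,-0.001,0,0,0.2]
    - [0.021,0.011,-0.001,0,0,0.31]
    - [0.028,0.015,-0.001,0,0,0.41]
    - [0.034,0.021,-0.001,0,0,0.51]
    - [0.04,0.026,-0.001,0,0,0.62]
    - [0.045,0.032,-0.001,0,0,0.72]
    - [0.048,0.035,-0.001,0,0,0.77]
    - [0.049,0.037,-0.001,0,0,0.82]
    - [0.049,0.037,-0.001,0,0,0.82]
    - [0.044,0.007,-0.001,0,0,0.82]
    - [0.044,-0.01,0.05,0,0,0.82]
    - [0.044,-0.01,0.15,0,0,0.82]
    - [-0.04,0.1,0.17,0,0,0.82]
    - [-0.04,0.2,0.17,0,0,0.82]
    - [0.0,0.35,0.17,0,0,0.82]
    - [0.0,0.45,0.17,0,0,0.82]
    - [0.0,0.53,0.17,0,0,0.82]
    - [0.0,0.53,0.17,0,0,0.82]
    - [0.0,0.53,0.17,0,0,0.82]

```text
time: 8.25
eef_pos: [0.5545, 0.2153, 0.2468]
tcp_rot: [0.144, 0.99, 0.0, -0.001]
contact_force: [0.4, 0.1, 0.2]
opening: 0.004
finger_force: 0.0
```

Run:
```python
from arc import *
im=save('top','t3.png');s=ctrl.get_state();print(P,yaw,s['time'])
a=cv2.resize(im[150:310,240:480,::-1],(780,520),interpolation=cv2.INTER_CUBIC)
cv2.imwrite('pics/c5.png',a)
b=ctrl.boxes_of('lever_knob','top')[:3];print([(np.array(x['xy'])*[640,480],x['p']) for x in b])
for q in(-.2,0,.1,.2,.3): print(q,(proj('top',np.r_[W(.078*np.array([np.sin(q),np.cos(q)])),.121])-[240,150])*3.25)
```

```text
[0.55449097 0.21533133 0.24677214] 163.4827067730565 8.3
[(array([398.272, 228.624]), 0.91)]
-0.2 [[521.67610072  75.74209918]]
0 [[556.18800077  79.87590065]]
0.1 [[573.04090165  84.39003881]]
0.2 [[589.41105592  90.48551829]]
0.3 [[605.14254538  98.10681919]]
```

View pics/c5.png

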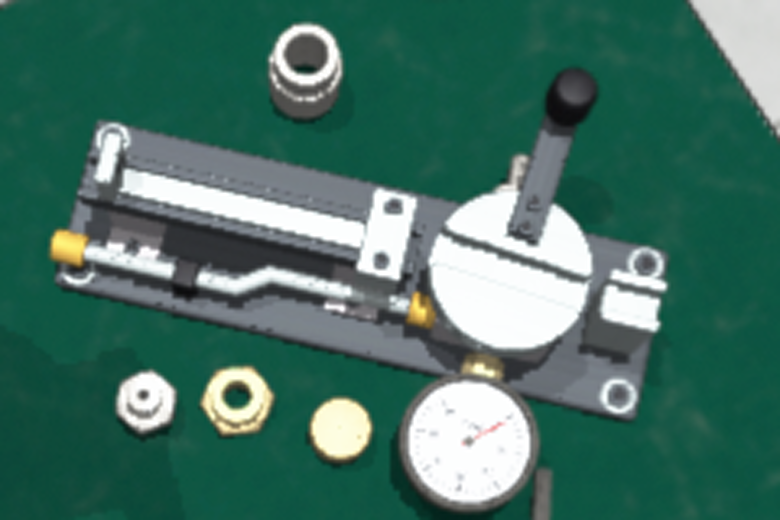

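Slot at (517,257) in the crop is within about 0.1 rad of the bar line, with the knob at (575,87), which fits q≈0.1. That's good for the nose. Now for the bar.

Run:
```python
from arc import *
print(P,yaw,s['contact_force'])
for x,z in((-.245,.2),(-.245,.099),(-.215,.099),(-.2065,.099),(-.16,.099),(-.12,.099),(-.1,.099),(-.0935,.099),(-.088,.099)): print(x,row(W((x,0)),z,166.9))
```

```text
[0.55392635 0.21866228 0.24673852] 163.8580966944351 [ 0.4257482  -0.54890356 -0.96349431]
-0.245 [ 0.039 -0.125 -0.058  0.068]
-0.245 [ 0.039 -0.125 -0.185  0.068]
-0.215 [ 0.03  -0.162 -0.185  0.068]
-0.2065 [ 0.028 -0.172 -0.185  0.068]
-0.16 [ 0.015 -0.229 -0.185  0.068]
-0.12 [ 0.003 -0.277 -0.185  0.068]
-0.1 [-0.002 -0.302 -0.185  0.068]
-0.0935 [-0.004 -0.309 -0.185  0.068]
-0.088 [-0.006 -0.316 -0.185  0.068]
```

Emit:
apply_moves:
  series:
    - [0.039,-0.125,-0.058,0,0,0.068]
    - [0.039,-0.125,-0.058,0,0,0.068]
    - [0.039,-0.125,-0.12,0,0,0.068]
    - [0.039,-0.125,-0.185,0,0,0.068]
    - [0.039,-0.125,-0.185,0,0,0.068]
    - [0.039,-0.125,-0.185,0,0,0.068]
    - [0.039,-0.125,-0.185,0,0,0.068]

```text
time: 9.22
eef_pos: [0.5885, 0.1132, 0.1022]
tcp_rot: [0.117, 0.993, 0.0, 0.003]
contact_force: [0.5, -0.2, -0.3]
opening: 0.003
finger_force: 0.0
```

Run:
```python
from arc import *
im=save('top','t4.png'); b=save('side','s4.png')
s=ctrl.get_state(); P[:]=s['eef_pos']; print(P,yaw,s['contact_force'],(P[:2]-D)@ux,(P[:2]-D)@uy)
a=np.hstack([im[150:310,240:400],b[180:340,220:380]])[:,:,::-1]
cv2.imwrite('pics/c6.png',cv2.resize(a,(800,400),interpolation=cv2.INTER_CUBIC))
for x,z in((-.215,.099),(-.2065,.099),(-.18,.099),(-.15,.099),(-.12,.099),(-.105,.099),(-.0935,.099),(-.088,.099)): print(x,row(W((x,0)),z,166.9))
```

```text
[0.5880607  0.11323361 0.10158921] 166.58177739109794 [-0.25044898 -0.40700605  0.66292687] -0.24043678558622514 0.004174008006778851
-0.215 [-0.012 -0.03  -0.003  0.007]
-0.2065 [-0.015 -0.04  -0.003  0.007]
-0.18 [-0.022 -0.072 -0.003  0.007]
-0.15 [-0.031 -0.109 -0.003  0.007]
-0.12 [-0.039 -0.145 -0.003  0.007]
-0.105 [-0.043 -0.164 -0.003  0.007]
-0.0935 [-0.047 -0.178 -0.003  0.007]
-0.088 [-0.048 -0.184 -0.003  0.007]
```

View pics/c6.png

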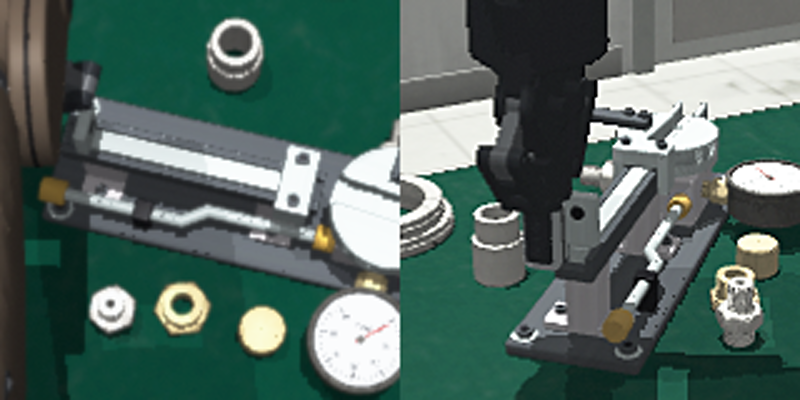

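Run:
```python
from arc import *
f=lambda p,o:((p-o)*[5,5]).round(0)[0]
o=np.array([220,180]);
print('tip',f(proj('side',[*P[:2],.083]),o)+[400,0],'W-tip',f(proj('side',[*W((-.24,0)),.083]),o)+[400,0],'tab top',f(proj('side',[*W((-.192,0)),.106]),o)+[400,0])
```

```text
tip [687. 520.] W-tip [702. 521.] tab top [754. 381.]
```

Seen: fingertips (545,265) and tab top (577,193) in the right half. Both match the predicted projections (543,260) and (577,190). Push, re-centring sideways on the way.

Emit:
apply_moves:
  series:
    - [-0.013,-0.03,-0.003,0,0,0.007]
    - [-0.016,-0.04,-0.003,0,0,0.007]
    - [-0.019,-0.054,-0.003,0,0,0.007]
    - [-0.022,-0.072,-0.003,0,0,0.007]
    - [-0.026,-0.09,-0.003,0,0,0.007]
    - [-0.031,-0.109,-0.003,0,0,0.007]
    - [-0.035,-0.127,-0.003,0,0,0.007]
    - [-0.039,-0.145,-0.003,0,0,0.007]
    - [-0.043,-0.162,-0.003,0,0,0.007]
    - [-0.045,-0.17,-0.003,0,0,0.007]
    - [-0.045,-0.17,-0.003,0,0,0.007]

```text
time: 10.7
eef_pos: [0.5501, -0.0241, 0.096]
tcp_rot: [0.114, 0.993, -0.001, -0.0]
contact_force: [0.6, -0.2, 0.4]
opening: 0.003
finger_force: 0.0
```

Run:
```python
from arc import *
im=save('top','t5.png'); b=save('side','s5.png')
s=ctrl.get_state(); P[:]=s['eef_pos']; print(P,yaw,s['contact_force'],(P[:2]-D)@ux,(P[:2]-D)@uy)
a=np.hstack([im[150:310,300:460],b[180:340,220:380]])[:,:,::-1]
cv2.imwrite('pics/c7.png',cv2.resize(a,(800,400),interpolation=cv2.INTER_CUBIC))
```

```text
[ 0.55018104 -0.02348139  0.09599339] 166.86002171037975 [0.41305958 0.01856593 0.26192495] -0.09869419283446806 -0.0017332345873937007
```

View pics/c7.png

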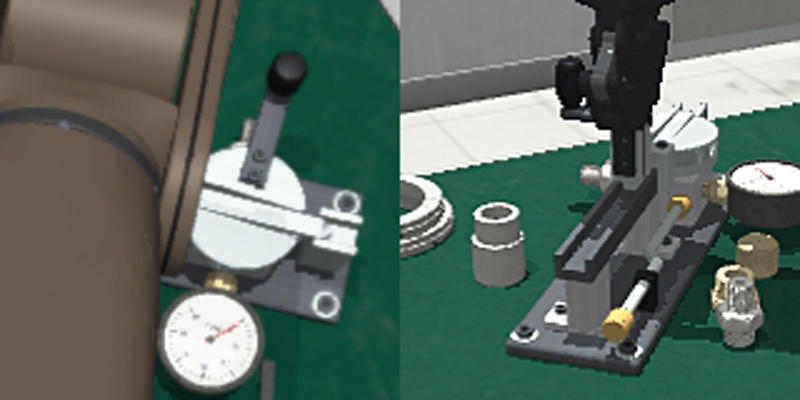

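The bar is through the slot and its nose has reached the saddle at (330,235) in the left crop. Push the last millimetres gently until there's contact with the bridge.

Emit:
apply_moves:
  series:
    - [-0.001,-0.005,0,0,0,0]
    - [-0.002,-0.008,0,0,0,0]
    - [-0.002,-0.01,0,0,0,0]
    - [-0.002,-0.01,0,0,0,0]
    - [-0.002,-0.01,0,0,0,0]

```text
time: 11.42
eef_pos: [0.5488, -0.0301, 0.0963]
tcp_rot: [0.114, 0.993, 0.001, -0.0]
contact_force: [-0.2, 5.2, 0.3]
opening: 0.0
finger_force: 2.6
```

Emit:
apply_moves:
  series:
    - [-0.001,-0.003,0,0,0,0]
    - [-0.001,-0.005,0,0,0,0]
    - [-0.001,-0.005,0,0,0,0]
    - [-0.001,-0.005,0,0,0,0]

```text
time: 11.92
eef_pos: [0.5487, -0.0305, 0.0965]
tcp_rot: [0.115, 0.993, 0.005, 0.0]
contact_force: [4.3, 17.6, 0.1]
opening: 0.002
finger_force: 9.0
```

Hard stop reached: the force rises with no motion. Back off, rise and check.

Emit:
apply_moves:
  series:
    - [0.005,0.02,0,0,0,0]
    - [0.011,0.05,0,0,0,0]
    - [0.011,0.05,0.08,0,0,0]
    - [0.011,0.05,0.16,0,0,0]
    - [0.011,0.15,0.18,0,0,0]
    - [0.011,0.22,0.18,0,0,0]
    - [0.011,0.3,0.18,0,0,0]
    - [0.011,0.3,0.18,0,0,0]
    - [0.011,0.3,0.18,0,0,0]
    - [0.011,0.3,0.18,0,0,0]

```text
time: 13.18
eef_pos: [0.5572, 0.2035, 0.2403]
tcp_rot: [0.115, 0.993, -0.001, -0.0]
contact_force: [0.1, -0.1, -0.1]
opening: 0.0
finger_force: 0.0
```

Run:
```python
from arc import *
im=save('top','t6.png')
print(P,s['contact_force'],s['time'])
cv2.imwrite('pics/c8.png',cv2.resize(im[150:310,240:480,::-1],(780,520),interpolation=cv2.INTER_CUBIC))
```

```text
[0.55718704 0.20352537 0.24028201] [ 0.10545111 -0.14617318 -0.1334929 ] 13.175
```

View pics/c8.png

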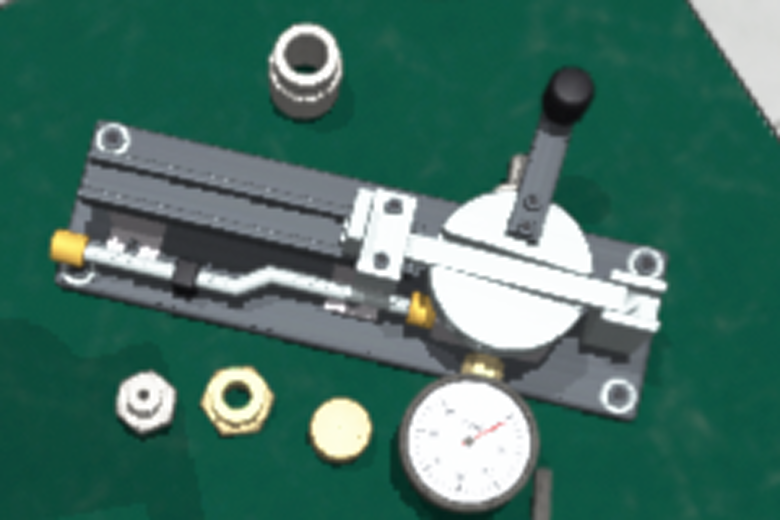

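The tab at (358,225) is against the bridge at (389,234), the bar runs through the slot into the saddle at (630,295), and the loose fittings in view haven't moved. Handing in.

```bash
python3 -c "
from plant import ctrl
print(ctrl.sign_off())"
```

```text
the job is handed in; nothing more can be done
None
```

The valve is shut and locked, and the job is handed in (the hand-in returned no verdict): the bar is through the slot into the saddle with its tab against the bridge, the disc is within about 0.1 rad of shut, the robot is clear of the work, and the loose fittings and key look undisturbed.

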